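# Shut the parts locker and hold its hasp hinge together for the pin

### The arm

A 6-joint arm with a two-finger parallel gripper is mounted at the origin on a cart in front of the work surface, level with it; the furniture and walls round the work are solid. World frame = base frame: x ahead of the robot, y to its left, z up, the work surface at z = 0. Lengths are in m, angles in rad, forces in N, time in s.
With the tool pointing down it reaches from about 0.25 to 0.775 m from the base axis. Payload 4 kg.
Tool frame: the origin (TCP) lies at the very end of the fingers, on their centre line; the grasp point (between the pads) lies 19 mm behind it; z points along the fingers, y is the direction in which the jaws open and shut (so a half turn about z gives the same grasp; the last joint's range is limited). The gripper opens to 85 mm and grips with 20 to 120 N. Pads are 22 mm wide; open, the fingers measure 114 mm over their backs; the gripper's body (76 mm by 85 mm) begins 54 mm behind the grasp point. The pads swing forward as they close: fully open they stand 13 mm farther back than shut.
Start: joints at [1.032, 0.087, 1.371, -0, 1.684, -0.103], TCP at [0.232, 0.499, 0.231] pointing down, gripper open.
Joint ranges: [-3.1, 3.1], [-0.76, 2.03], [0.27, 2.55], [-1.08, 4.22], [0.17, 2.65], [-2.57, 2.57]. Speed limits (rad/s): [2.79, 2.79, 3.14, 3.14, 3.14, 3.14].

### API

Orientations are given as [roll, pitch, yaw] about the fixed x, y, z axes, in that order (R = Rz(yaw) Ry(pitch) Rx(roll)).
In Python, from station import read_state, eyes, ticket, models gives the robot as it stands.
- The arm moves only by the tool send_rows, never from a script. Its argument "plan" is one flat list of numbers, 7 for each row, row after row: the closure in counts, from 0 (fully open) to 255 (shut), then the shift along the tool's x, y, z in cm, then the turn, a rotation vector about the tool's x, y, z in rad. A call has 1 to 20 rows; each row shifts and turns the commanded pose from where the row before left it, along the tool's axes as they then stand; what a row does not reach is not made up. A row lasts 1/8 s, in which the tool goes at most 62.5 mm and 10.7 degrees, less where a joint would pass 70% of its speed; a pose out of reach is approached as far as the arm can. A call with a gripper value outside its range is refused whole. The fingers move at their own pace and stop on an object; "newtons" is the grip in N (left out, the last holds). Time passes only in rows, so rows that do not move let the fingers close. It gives the time, the measured TCP pose, the force and the opening at its end, in the units of the state.
- read_state(): the state, without advancing time (a new reading comes with each control period).
- eyes.camera(name): name is "scene" or "top" or "wrist"; returns the picture (400x640x3 uint8, red, green, blue); there is no depth.
- eyes.camera_model(name): a dict with "camera_matrix" (3x3 intrinsics, pixels), "R" (3x3) and "t" (3): a world point X has camera coordinates R X + t; the wrist camera has in their place "tool_from_camera" (4x4, takes a point from camera to tool coordinates, whose origin is the TCP and whose axes are the flange's). Camera axes: x right, y down, z forward; pixel columns grow to the right and rows downward; lengths in m; the calibration is good to about 2 mm. A picture is of the moment at which its call begins: read the wrist's pose just before it. camera_model takes no time and is no camera call.
- ticket.hand_in(): hands the job in, once; it reports no verdict.
Trained networks look in the newest picture that a camera, given by its name, has taken for a name from the list of things; names that differ only in an ending like _2 or _b are one class to them, and where a whole thing is asked for, a point or a joint stands for the part that bears it (a point fixed in the world has none). Each returns a list of dicts, best first, with "score" (0 to 1); they miss things now and then, are a little off and sometimes report something else, mostly with a low value. They report only what shows in the picture. A call takes as long as a camera call. They do not tell look-alikes from the thing itself.
- models.find_in(label, camera): "uv" ([column, row] in pixels, amid what is visible of it).
- models.masks_of(label, camera): "mask" (400x640 bool, what is visible of it) and "uv" ([column, row] in pixels, amid what is visible of it).
- models.place_of(label, camera): "uv" ([column, row] in pixels: a listed point, or the origin of a listed thing).
The state is a dict: "time": time; "qpos": joint angles; "qd": joint speeds; "tau": joint torques, N m; "position": TCP position; "ee_rot": TCP orientation; "contact_force": force on the tool from outside, world axes, zero at the start; "ft_torque": the same for the moment, N m; "width": opening from 0.0 (shut) to 1.0 (fully open).
Only numpy, scipy, OpenCV 4.12 (cv2) and the standard library are available. Lean on these libraries where they do the work, as an engineer would, in place of code of your own. Each camera call takes 0.05 s, during which the arm holds its last target.

### The job

The small grey parts locker is getting its locking strap back. First push its door fully shut until the roller catch snaps in; then pick up the loose brass strap leaf, lower its knuckle between the two knuckles on top of the locker and hold it there, level with the strap pointing straight out over the door and the holes in line, so that a colleague could slide the hinge pin through. Finish while still holding the strap (do not let go), and leave everything else where it is.

Things in the scene. Friction and masses are not known exactly. Their poses are not given: they have to be found in the camera images.
- locker: Grey sheet-metal parts locker, fixed, 110 deep (x) x 210 wide (y) x 100 high. Origin: centre of its underside; -x out of its front, z up. The shut door's outer face is at x = -55. On its roof lies the fixed brass hinge leaf (66 wide, top at z = 111); its two knuckles stand out 25 mm in front of the shut door's face, top at z = 129.
- door (a joint): Angle of the locker's door (rad): 0 shut, grows as it opens toward the locker's -x (to 1.5). Upright hinge at the locker's right (-y) end as the robot sees it. Swings freely; in the last 0.08 rad a roller catch resists with about 2 N at the door's edge, then below about 0.03 rad it pulls the door home and keeps it shut.
- door_hinge (a point): Point on the door's hinge axis, at (-49, -102, 50) in the locker's frame; axes turn with the door: y along the door to its free edge, -x out of its outer face. The door is flat, 12 thick (6 either side of the axis), reaches 206 from the axis, z = 6 to 95. A wire staple stands 10 mm out of the outer face, 74 to 90 from the axis, z = 45.
- jamb_bore (a point): Middle of the gap between the two fixed knuckles, on their hole line, at (-69, -20, 118) in the locker's frame, axes as the locker's; hole line along y. Knuckles 22 diameter, 16 long, 12 hole, chamfered; gap 33 wide, open above. Under it a V cradle, 17 either way in x, slotted for the strap's neck: the loose knuckle lowered into it rests with its hole on the line.
- strap_leaf: Loose brass strap leaf, 0.25 kg, lying flat. Origin: on its underside, below the middle of its hole line; strap along -x, hole line along y, z up. Knuckle 22 diameter, 28 long, 12 hole; neck 12 wide to x = -26; then the strap, 36 wide, 14 thick (z 0 to 14), to x = -98, slot 14 wide from -66 to -84. Grip across the 36 mm width at about x = -46.
- strap_bore (a point): Middle of the loose leaf's hole line, 11 mm above its underside; axes as the leaf's.
- strap_end (a point): Far end of the strap: x = -98, y = 0, z = 7 in the leaf's frame.
- parts_tray: Blue tray 66 x 110 x 20, open on top, with the hinge pin (steel, 9 diameter, 74 long) lying in it; the pin is not needed yet. Bystander. Origin: centre of its underside.
- threadlocker: Red bottle with blue nozzle cap, 19 x 32 x 93, standing. Bystander. Origin: centre of its underside.
- amber_box: Small brown carton with open flaps, 42 x 48 x 57. Bystander. Origin: on its underside.
- screwdriver: Screwdriver with orange and black grip, 29 x 185 x 30, lying. Bystander. Origin: under its middle.
There are look-alikes about, which are no part of the job. There is more than one size of the strap_leaf; the job needs the middle-sized.

How it is judged:
On the way:
1. the door is pushed shut and seated on its catch (value of joint door below 0.02 rad), for 0.2 s.
At the end, for the whole second after the job is handed in: Door shut (under 0.02 rad). Strap leaf still gripped (over 2 N), at rest, strap out over the door: hole lines within 2.5 mm in height and fore-and-aft, 4 mm lengthwise, parallel within 0.08 rad; leaf level within 0.17 rad (value of joint door below 0.02 rad and x of strap_bore in the frame of jamb_bore between -0.0025 and 0.0025 m and z of strap_bore in the frame of jamb_bore between -0.0025 and 0.0025 m and y of strap_bore in the frame of jamb_bore between -0.004 and 0.004 m and angle between the y axis of strap_leaf and the y axis of locker, either way round below 0.08 rad and angle between strap_leaf's own z axis and vertical below 0.17 rad and x of strap_end in the frame of jamb_bore below -0.08 m and contact force between the fingers and strap_leaf above 2 N and linear speed of strap_leaf below 0.02 m/s); the arm keeps its last pose, push and grip.
It fails at once if a bystander is shifted by more than 3 cm (distance of any of parts_tray, threadlocker from where it was at the start of the episode above 0.03 m).
It also fails if it takes over 53 s, if anything falls off the work surface, if the arm or the gripper's body presses on something with over 40 N, if the wrist force passes 120 N, or if a joint passes its speed limit or range.

## Working session

There is one attempt and no reset: what is moved stays moved. The work goes in short steps, Python scripts to look and compute and a tool call to move; the robot and the scene stay as the last step left them, time stands still between calls to the robot, and variables do not carry over. Pictures are saved under pics/ and viewed, and the job is handed in when it is done.

Besides the shell and the picture viewer there is one more tool, called after "Emit:" by a JSON object that holds its "name" and its "arguments", one argument or row to a line. send_rows: Moves the arm, as the interface text tells. Its arguments: {"type":"object","properties":{"plan":{"type":"array"},"newtons":{"type":"number"}},"required":["plan"]}

```bash
mkdir -p pics; ls
cat > h.py <<'E'
import numpy as np, cv2
from station import read_state, eyes, ticket, models
def shot(n,f):
    im=np.array(eyes.camera(n)); cv2.imwrite('pics/'+f,im[:,:,::-1]); return im
def ray(n,uv):
    m=eyes.camera_model(n); K=np.array(m['camera_matrix']);R=np.array(m['R']);t=np.array(m['t'])
    d=R.T@np.linalg.solve(K,[uv[0],uv[1],1]); return -R.T@t,d
def atz(n,uv,z):
    c,d=ray(n,uv); return c+d*(z-c[2])/d[2]
def proj(n,X):
    m=eyes.camera_model(n); K=np.array(m['camera_matrix']);R=np.array(m['R']);t=np.array(m['t'])
    p=K@(R@np.array(X)+t); return p[:2]/p[2]
E
python3 - <<'E'
from h import *
s=read_state(); print(s)
for n in ('scene','top','wrist'): shot(n,n+'0.png')
for n in ('scene','top'):
    print(n,{k:np.round(v,3).tolist() for k,v in eyes.camera_model(n).items()})
    for l in ('locker','door','door_hinge','jamb_bore','strap_leaf','strap_bore','strap_end','parts_tray','threadlocker'):
        print(l,[(np.round(d['uv'],1).tolist(),round(d['score'],2)) for d in models.place_of(l,n)] if l!='door' else '')
E
```

```text
pics
{'time': 0.0, 'qpos': array([ 1.03188046e+00,  8.79874157e-02,  1.37228453e+00,  4.15226635e-05,
        1.68357198e+00, -1.03103079e-01]), 'qd': array([-0.00030752,  0.00037168, -0.00201618, -0.00101207,  0.00136537,
        0.00056259]), 'tau': array([ 5.53480695e-04, -3.51863444e+01, -3.13276076e+01, -7.44056047e-05,
        1.08215670e-02, -3.51897157e-06]), 'position': array([0.23191961, 0.49816663, 0.23010603]), 'ee_rot': array([-3.13935758e+00, -2.72752270e-04,  2.70578418e+00]), 'contact_force': array([-0.41124418,  0.17505463,  0.34879402]), 'ft_torque': array([-0.01104294,  0.00188164, -0.03275967]), 'width': 1.0025955981697436}
scene {'camera_matrix': [[498.517, 0.0, 304.218], [0.0, 498.517, 202.131], [0.0, 0.0, 1.0]], 'R': [[-0.911, -0.411, -0.006], [-0.151, 0.349, -0.925], [0.383, -0.842, -0.38]], 't': [0.51, 0.157, 1.351]}
locker [([254.2, 232.2], 0.92), ([268.4, 270.9], 0.46)]
door 
door_hinge [([282.0, 209.9], 0.84), ([212.8, 276.7], 0.51)]
jamb_bore [([274.4, 195.0], 0.97)]
strap_leaf [([267.8, 275.3], 0.94), ([298.0, 206.7], 0.84), ([328.4, 242.6], 0.57), ([271
[... 235 characters left out ...]
[([214.0, 276.4], 0.8)]
top {'camera_matrix': [[432.857, 0.0, 324.057], [0.0, 432.857, 203.219], [0.0, 0.0, 1.0]], 'R': [[-0.024, -1.0, -0.011], [-0.998, 0.024, -0.05], [0.05, 0.01, -0.999]], 't': [0.12, 0.529, 1.323]}
locker [([327.7, 152.4], 0.96)]
door 
door_hinge [([360.4, 165.5], 0.84), ([236.6, 168.7], 0.52)]
jamb_bore [([330.6, 168.7], 0.57)]
strap_leaf [([397.9, 165.3], 0.91), ([259.1, 206.5], 0.79), ([333.8, 229.7], 0.68), ([265.7, 151.2], 0.46)]
strap_bore [([397.6, 167.1], 0.59), ([332.4, 232.3], 0.52)]
strap_end [([387.4, 209.7], 0.94), ([357.7, 168.3], 0.74), ([309.7, 238.8], 0.63), ([276.2, 237.6], 0.61)]
parts_tray [([286.0, 265.8], 0.81)]
threadlocker [([237.2, 173.1], 0.49)]
```

View pics/scene0.png

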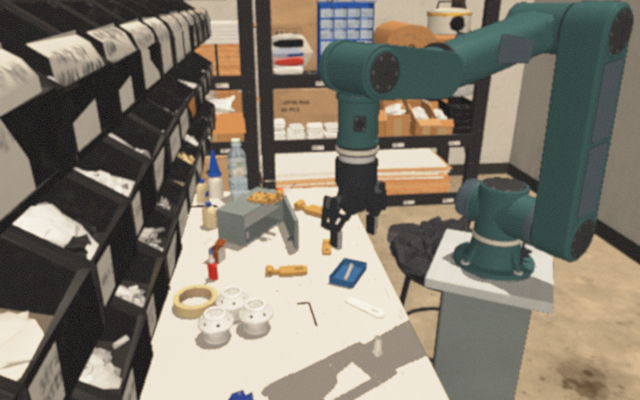

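View pics/top0.png

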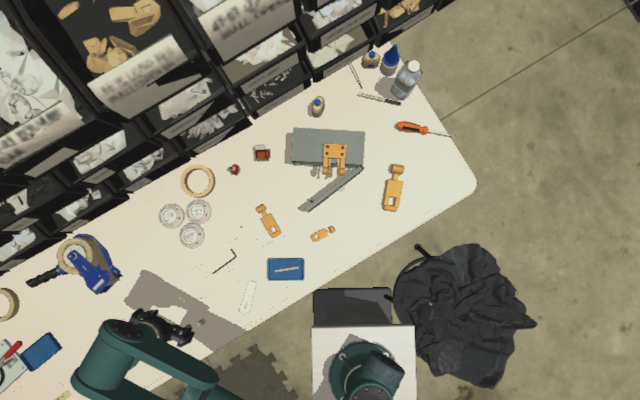

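Run:
```python
import cv2
a=cv2.imread('pics/top0.png')[110:290,200:440]; cv2.imwrite('pics/top0c.png',cv2.resize(a,None,fx=3.3,fy=3.3,interpolation=cv2.INTER_CUBIC))
a=cv2.imread('pics/scene0.png')[150:310,180:400]; cv2.imwrite('pics/scene0c.png',cv2.resize(a,None,fx=3.6,fy=3.6,interpolation=cv2.INTER_CUBIC))
```

```text
(no output)
```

View pics/top0c.png

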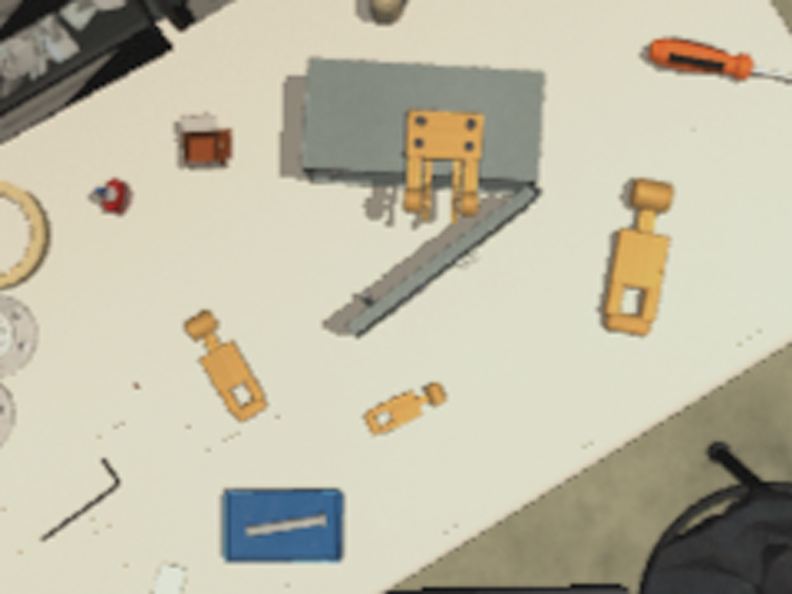

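View pics/scene0c.png

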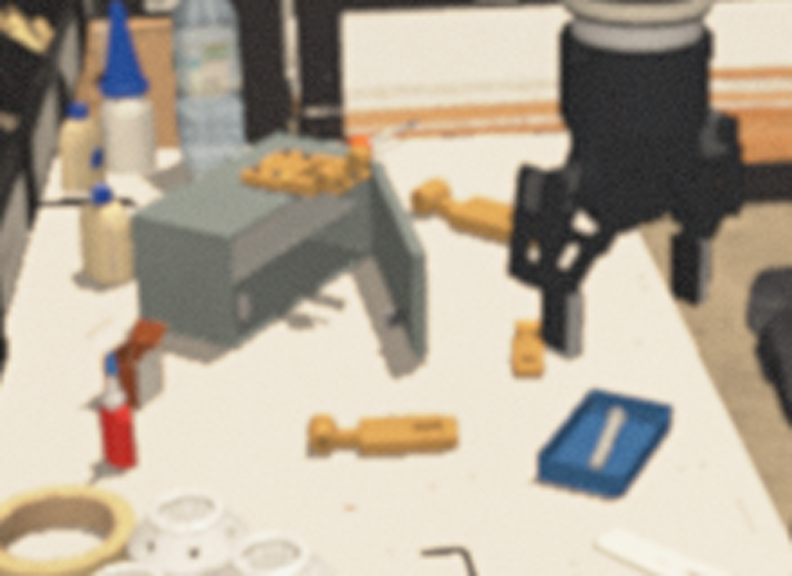

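Top view shows three brass leaves: large (397,187), middle (268,221) and small (322,234). The locker is at (328,150) with its door about 0.65 rad open, and the tray is at (286,268). At about 3 mm/px the lengths come to roughly 138, 107 and 76 mm. The job's leaf is 109 mm long, so the one at (268,221) fits. I'll measure that next.

Run:
```python
from h import *
im=shot('top','top1.png')
ms=models.masks_of('strap_leaf','top')
for d in ms:
    m=d['mask']; ys,xs=np.nonzero(m)
    P=np.array([atz('top',(x,y),0.012)[:2] for x,y in zip(xs,ys)])
    c=P.mean(0); w,V=np.linalg.eigh(np.cov(P.T)); a=(P-c)@V[:,1]; b=(P-c)@V[:,0]
    print(np.round(d['uv'],1),round(d['score'],2),len(xs),'c',c.round(4),'dir',V[:,1].round(3),'len',round(np.ptp(a)+.003,3),'wid',round(np.ptp(b)+.003,3), 'skew',round((a**3).mean()*1e6,2))
for l in ('locker','door','parts_tray','threadlocker'):
    for d in models.masks_of(l,'top'):
        m=d['mask'].astype(np.uint8)
        print(l,d['uv'],d['score'],m.sum(), cv2.minAreaRect(np.argwhere(m)[:,::-1].astype(np.float32)))
        if d['score']>.6 and l in('locker','door'): cv2.imwrite(f'pics/m_{l}.png',cv2.resize(m[110:290,200:440]*255,None,fx=3,fy=3))
for n,z in(('top',.1),):
    for uv in ((310,58),(545,72),(540,190),(305,180)):
        p=(200+uv[0]/3.3,110+uv[1]/3.3); print(p,atz('top',p,z).round(4))
for l,z in (('parts_tray',0),('threadlocker',.0),('jamb_bore',.118)):
  for n in ('top','scene'):
    for d in models.place_of(l,n)[:2]: print(l,n,atz(n,d['uv'],z).round(3),d['score'])
wm=eyes.camera_model('wrist'); print(wm)
```

```text
[395.5 187.9] 0.89 604 c [ 0.5696 -0.1086] dir [-0.977  0.211] len 0.15 wid 0.053 skew -14.01
[319.2 233. ] 0.46 140 c [0.4386 0.1142] dir [-0.407  0.913] len 0.079 wid 0.026 skew -1.36
locker [332.5, 151.1] 0.63 3164 ((326.8108215332031, 170.56060791015625), (72.1965103149414, 82.77924346923828), 3.2704880237579346)
door [331.3, 191.4] 0.58 423 ((333.1400146484375, 188.51995849609375), (9.800000190734863, 69.19999694824219), 53.13010025024414)
door [269.6, 219.5] 0.51 303 ((268.1348571777344, 220.41574096679688), (34.13193130493164, 11.447978019714355), 57.9946174621582)
parts_tray [286.6, 269.4] 0.79 814 ((286.0231628417969, 269.5790710449219), (22.50200843811035, 36.6906623840332), 87.70938873291016)
threadlocker [237.4, 168.5] 0.46 91 ((235.30001831054688, 169.6000213623047), (10.28591251373291, 9.838699340820312), 63.43495178222656)
(293.93939393939394, 127.57575757575758) [0.7505 0.189  0.1   ]
(365.1515151515151, 131.8181818181818) [ 0.7326 -0.0181  0.1   ]
(363.6363636363636, 167.57575757575756) [ 0.6282 -0.0107  0.1   ]
(292.42424242424244, 164.54545454545456) [0.6422 0.1956 0.1   ]
parts_tray top [0.337 0.225 0.   ] 0.76
parts_tray scene [0.326 0.225 0.   ] 0.62
threadlocker top [0.646 0.379 0.   ] 0.66
threadlocker scene [0.644 0.377 0.   ] 0.8
jamb_bore top [0.623 0.074 0.118] 0.81
jamb_bore scene [0.623 0.073 0.118] 0.97
{'camera_matrix': array([[282.78123791,   0.        , 320.27773498],
       [  0.        , 282.78123791, 200.01646954],
       [  0.        ,   0.        ,   1.        ]]), 'tool_from_camera': array([[ 1.03079559e-03, -9.53629380e-01, -3.00981633e-01,
         7.76185870e-02],
       [ 9.99999286e-01,  8.01209130e-04,  8.86227797e-04,
         1.49729124e-03],
       [-6.03983632e-04, -3.00982332e-01,  9.53629525e-01,
        -1.43000523e-01],
       [ 0.00000000e+00,  0.00000000e+00,  0.00000000e+00,
         1.00000000e+00]])}
```

```bash
cat >> h.py <<'E'
def Rot(rpy):
    from scipy.spatial.transform import Rotation as R
    return R.from_euler('xyz',rpy).as_matrix()
def wristcam():
    s=read_state(); m=eyes.camera_model('wrist'); T=np.array(m['tool_from_camera'])
    Rt=Rot(s['ee_rot']); return Rt@T[:3,:3], Rt@T[:3,3]+s['position'], np.array(m['camera_matrix'])
def brass(im):
    h=cv2.cvtColor(im,cv2.COLOR_RGB2HSV); return ((h[...,0]>10)&(h[...,0]<26)&(h[...,1]>110)&(h[...,2]>60)).astype(np.uint8)
E
python3 - <<'E'
from h import *
im=cv2.imread('pics/top1.png')[:,:,::-1].copy()
b=brass(im); n,L,st,ce=cv2.connectedComponentsWithStats(b)
for i in range(1,n):
    if st[i,4]<60 or not(200<ce[i,0]<440 and 110<ce[i,1]<290): continue
    ys,xs=np.nonzero(L==i)
    P=np.array([atz('top',(x,y),0.012)[:2] for x,y in zip(xs,ys)])
    c=P.mean(0); w,V=np.linalg.eigh(np.cov(P.T)); v=V[:,1]; a=(P-c)@v; bb=(P-c)@V[:,0]
    print(ce[i].round(1),st[i,4],'c',c.round(4),'dir',v.round(3),'a',a.min().round(4),a.max().round(4),'b',np.ptp(bb).round(3))
# door line
hinge=atz('top',(200+540/3.3,110+188/3.3),.095); fr=atz('top',(200+352/3.3,110+330/3.3),.095)
print(hinge,fr,np.linalg.norm(hinge-fr))
E
```

```text
[333.6 157. ] 512 c [0.675  0.0743] dir [-0.992  0.123] a -0.0428 0.0607 b 0.073
[393.2 188.2] 535 c [ 0.5733 -0.1077] dir [-0.977  0.213] a -0.0749 0.0687 b 0.047
[268.  220.7] 288 c [0.4819 0.2818] dir [-0.867 -0.499] a -0.0553 0.0506 b 0.034
[322.  233.1] 139 c [0.4398 0.1158] dir [-0.402  0.916] a -0.0387 0.0358 b 0.024
[ 0.63059616 -0.01119322  0.095     ] [0.50931921 0.15735394 0.095     ] 0.20764451364553857
```

```bash
cat >> h.py <<'E'
from scipy.spatial.transform import Rotation as RR
C=np.array([0.688,0.089]); LY=-0.077
def lk(x,y,z):  # locker mm -> world
    c,s=np.cos(LY),np.sin(LY); return np.array([C[0]+(c*x-s*y)/1e3, C[1]+(s*x+c*y)/1e3, z/1e3])
def plan(targets,grip,start=None):
    """targets: list of (pos, yaw, nrows); tool kept straight down"""
    s=read_state(); p=np.array(s['position']) if start is None else np.array(start[0]); R=Rot(s['ee_rot']) if start is None else Rot([np.pi,0,start[1]])
    out=[]
    for pos,yaw,n in targets:
        pos=np.array(pos); Rt=Rot([np.pi,0,yaw]); dp=(pos-p)/n; rv=RR.from_matrix(R.T@Rt).as_rotvec()/n
        for k in range(n):
            sh=np.round(R.T@dp*100,2); r=np.round(rv,3); out.append([grip]+sh.tolist()+r.tolist())
            p=p+R@sh/100; R=R@RR.from_rotvec(r).as_matrix()
    for o in out: print(', '.join('%g'%v for v in o),',')
    print('end',p.round(4),RR.from_matrix(R).as_euler('xyz').round(3),len(out))
E
python3 - <<'E'
from h import *
a=lk(-215,22,200);b=lk(-215,22,50);print(a,b,lk(-69,-20,118))
plan([(a,3.065,9),(b,3.065,3)],255)
E
```

```text
[0.47532938 0.12747346 0.2       ] [0.47532938 0.12747346 0.05      ] [0.61766597 0.07436701 0.118     ]
255, -4.19, -2.6, 0.35, 0, 0, -0.04 ,
255, -4.08, -2.76, 0.35, 0, 0, -0.04 ,
255, -3.97, -2.92, 0.35, 0, 0, -0.04 ,
255, -3.85, -3.08, 0.35, 0, 0, -0.04 ,
255, -3.72, -3.23, 0.35, 0, 0, -0.04 ,
255, -3.59, -3.38, 0.35, 0, 0, -0.04 ,
255, -3.45, -3.52, 0.35, 0, 0, -0.04 ,
255, -3.31, -3.65, 0.35, 0, 0, -0.04 ,
255, -3.16, -3.78, 0.35, 0, 0, -0.04 ,
255, -0, -0.01, 4.99, 0, 0, 0 ,
255, -0, -0.01, 4.99, 0, 0, 0 ,
255, -0, -0.01, 4.99, 0, 0, 0 ,
end [0.4753 0.1273 0.0501] [3.141 0.    3.066] 12
```

Emit:
{"name": "send_rows", "arguments": {
  "plan": [255,-4.2,-2.6,0.35,0,0,-0.04,255,-4.1,-2.75,0.35,0,0,-0.04,255,-3.95,-2.9,0.35,0,0,-0.04,255,-3.85,-3.1,0.35,0,0,-0.04,255,-3.7,-3.25,0.35,0,0,-0.04,255,-3.6,-3.4,0.35,0,0,-0.04,255,-3.45,-3.5,0.35,0,0,-0.04,255,-3.3,-3.65,0.35,0,0,-0.04,255,-3.15,-3.8,0.35,0,0,-0.04,255,0,0,0,0,0,0,255,0,0,0,0,0,0],
  "newtons": 40
}}

```text
time: 2.92
position: [0.4749, 0.1276, 0.1998]
ee_rot: [3.141, -0.0, 3.065]
contact_force: [-0.7, 0.2, 0.5]
width: 0.003
```

Run:
```python
from h import *
s=read_state();print(s['time'],s['position'],s['ee_rot'],s['width'],s['contact_force'])
im=shot('wrist','w1.png')
for l in ('jamb_bore','strap_bore','strap_end','door_hinge'):
    print(l,[(np.round(d['uv'],1).tolist(),round(d['score'],2)) for d in models.place_of(l,'wrist')])
```

```text
2.925 [0.47487348 0.12758861 0.19982646] [ 3.14091139e+00 -4.70079383e-04  3.06515774e+00] 0.003470106906371682 [-0.71785839  0.22029182  0.51720849]
jamb_bore []
strap_bore [([148.9, 304.2], 0.95), ([283.2, 162.1], 0.8), ([466.1, 204.2], 0.7), ([406.1, 37.7], 0.36)]
strap_end [([147.8, 211.2], 0.94), ([429.3, 139.2], 0.81), ([338.6, 132.3], 0.73)]
door_hinge []
```

View pics/w1.png

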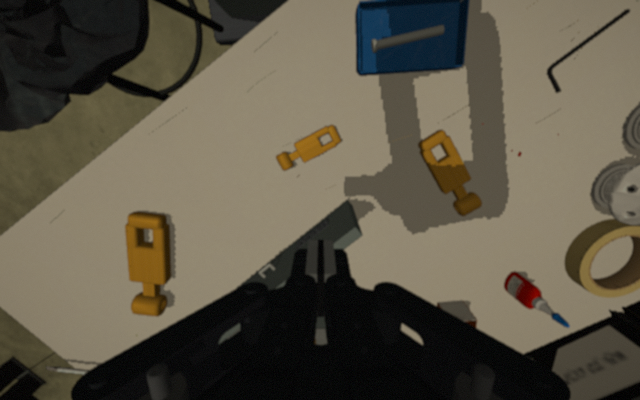

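Run:
```python
from h import *
w=(3.065)
plan([(lk(-215,22,50),w,3),(lk(-187,25,50),w,2),(lk(-131,60,50),w,4),(lk(-80,73,50),w,4)],255)
Rw,t,K=wristcam()
for uv in ((466.1,204.2),(429.3,139.2)):
    d=Rw@np.linalg.solve(K,[*uv,1]); z=.009; print((t+d*(z-t[2])/d[2]).round(4))
```

```text
255, -0.02, -0.03, 5, 0, 0, 0.001 ,
255, -0.02, -0.03, 5, 0, 0, 0.001 ,
255, -0.02, -0.03, 5, 0, 0, 0.001 ,
255, -1.4, 0.15, 0.01, 0, 0, -0 ,
255, -1.4, 0.15, 0.01, 0, 0, -0 ,
255, -1.4, 0.88, -0, 0, 0, -0 ,
255, -1.4, 0.88, -0, 0, 0, -0 ,
255, -1.4, 0.88, -0, 0, 0, -0 ,
255, -1.4, 0.88, -0, 0, 0, -0 ,
255, -1.28, 0.32, -0, 0, 0, -0 ,
255, -1.28, 0.32, -0, 0, 0, -0 ,
255, -1.28, 0.32, -0, 0, 0, -0 ,
255, -1.28, 0.32, -0, 0, 0, -0 ,
end [0.614  0.1679 0.05  ] [3.141 0.    3.065] 13
[0.522  0.3089 0.009 ]
[0.4387 0.2598 0.009 ]
```

Emit:
{"name": "send_rows", "arguments": {
  "plan": [255,0,0,5,0,0,0,255,0,0,5,0,0,0,255,0,0,5,0,0,0,255,-1.4,0.15,0,0,0,0,255,-1.4,0.15,0,0,0,0,255,-1.4,0.88,0,0,0,0,255,-1.4,0.88,0,0,0,0,255,-1.4,0.88,0,0,0,0,255,-1.4,0.88,0,0,0,0,255,-1.28,0.32,0,0,0,0,255,-1.28,0.32,0,0,0,0,255,-1.28,0.32,0,0,0,0,255,-1.28,0.32,0,0,0,0]
}}

```text
time: 4.8
position: [0.6141, 0.1678, 0.0498]
ee_rot: [-3.141, -0.001, 3.066]
contact_force: [-6.2, -0.5, 2.1]
width: 0.003
```

Run:
```python
from h import *
shot('top','t2.png');shot('scene','s2.png')
a=cv2.imread('pics/t2.png')[110:250,250:410]; b=cv2.imread('pics/s2.png')[150:290,180:340]
cv2.imwrite('pics/c2.png',cv2.resize(np.hstack([a,b]),None,fx=2.4,fy=2.4,interpolation=cv2.INTER_CUBIC))
```

```text
(no output)
```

View pics/c2.png

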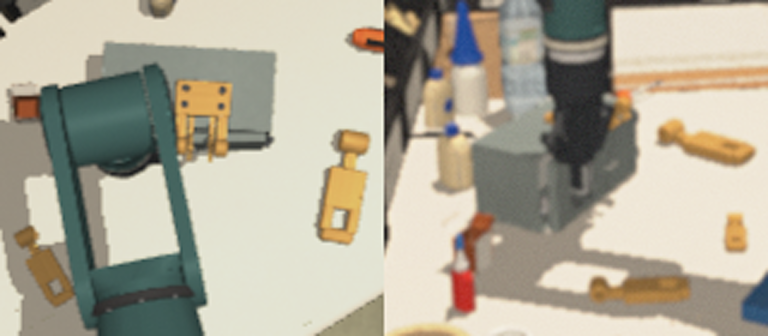

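The door is nearly shut and its edge still stands slightly proud. I'll push on in small steps.

Emit:
{"name": "send_rows", "arguments": {
  "plan": [255,-0.4,0,0,0,0,0,255,-0.4,0,0,0,0,0,255,-0.3,0,0,0,0,0,255,-0.2,0,0,0,0,0]
}}

```text
time: 5.4
position: [0.6262, 0.1669, 0.0499]
ee_rot: [-3.141, -0.002, 3.066]
contact_force: [-6.3, 0.6, 3.5]
width: 0.002
```

Emit:
{"name": "send_rows", "arguments": {
  "plan": [255,-0.15,0,0,0,0,0,255,-0.15,0,0,0,0,0,255,-0.1,0,0,0,0,0]
}}

```text
time: 5.78
position: [0.6261, 0.1669, 0.0498]
ee_rot: [-3.14, -0.011, 3.066]
contact_force: [-17.1, -0.1, 8.3]
width: 0.003
```

Contact force rose to 17 N at a hard stop, so the door is home. Next I retreat, rise and turn, so the camera sits on the locker side and can measure the knuckles.

Emit:
{"name": "send_rows", "arguments": {
  "plan": [255,2,0,0,0,0,0,255,4,0,0,0,0,0,0,0,0,-5,0,0,0,0,0,0,-5,0,0,0.1,0,0,0,-5,0,0,0.175,0,0,0,-5,0,0,0.175,0,0,0,0,0,0,0.175,0,0,0,0,0,0,0.175,0,0,0,0,0,0,0.175,0,0,0,0,0,0,0.175,0,0,0,0,0,0,0.175]
}}

```text
time: 7.15
position: [0.5715, 0.171, 0.2502]
ee_rot: [3.14, 0.0, 1.735]
contact_force: [0.3, -0.2, -0.6]
width: 0.998
```

Run:
```python
from h import *
print(read_state()['position'],read_state()['ee_rot'])
shot('top','t3.png');shot('scene','s3.png')
a=cv2.imread('pics/t3.png')[110:250,250:410]; b=cv2.imread('pics/s3.png')[150:290,180:340]
cv2.imwrite('pics/c3.png',cv2.resize(np.hstack([a,b]),None,fx=2.4,fy=2.4,interpolation=cv2.INTER_CUBIC))
R=Rot(read_state()['ee_rot'])
plan([((.555,.085,.25),-0.077,11)],0)
```

```text
[0.57150688 0.17095038 0.2502109 ] [3.13964709e+00 3.30483877e-04 1.73458066e+00]
0, -0.74, -0.28, 0, 0, -0, 0.165 ,
0, -0.78, -0.15, 0, 0, -0, 0.165 ,
0, -0.8, -0.02, 0, 0, -0, 0.165 ,
0, -0.79, 0.11, 0, 0, -0, 0.165 ,
0, -0.76, 0.24, 0, 0, -0, 0.165 ,
0, -0.71, 0.36, 0, 0, -0, 0.165 ,
0, -0.64, 0.47, 0, 0, -0, 0.165 ,
0, -0.56, 0.57, 0, 0, -0, 0.165 ,
0, -0.46, 0.65, 0, 0, -0, 0.165 ,
0, -0.34, 0.72, 0, 0, -0, 0.165 ,
0, -0.22, 0.76, 0, 0, -0, 0.165 ,
end [0.5551 0.085  0.2502] [-3.141e+00 -2.000e-03 -7.400e-02] 11
```

View pics/c3.png

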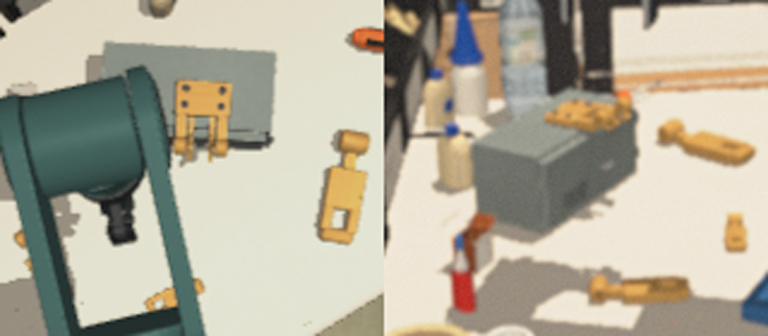

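The scene view shows the door flush with the front of the locker and shut.

Emit:
{"name": "send_rows", "arguments": {
  "plan": [0,-0.74,-0.28,0,0,0,0.165,0,-0.78,-0.15,0,0,0,0.165,0,-0.8,0,0,0,0,0.165,0,-0.8,0.1,0,0,0,0.165,0,-0.76,0.24,0,0,0,0.165,0,-0.7,0.36,0,0,0,0.165,0,-0.64,0.47,0,0,0,0.165,0,-0.56,0.57,0,0,0,0.165,0,-0.46,0.65,0,0,0,0.165,0,-0.34,0.72,0,0,0,0.165,0,-0.22,0.76,0,0,0,0.165,0,0,0,0,0,0,0]
}}

```text
time: 8.75
position: [0.5549, 0.0847, 0.2501]
ee_rot: [-3.142, -0.001, -0.071]
contact_force: [-0.3, -0.2, 0.2]
width: 0.997
```

Run:
```python
from h import *
s=read_state(); print(s['position'],s['ee_rot'])
im=shot('wrist','w3.png')
Rw,t,K=wristcam(); np.savez('w3.npz',R=Rw,t=t,K=K)
for l in ('jamb_bore','strap_bore','strap_end','door_hinge','locker'):
    print(l,[(np.round(d['uv'],1).tolist(),round(d['score'],2)) for d in models.place_of(l,'wrist')])
```

```text
[0.55492196 0.08470033 0.25013418] [-3.14155988e+00 -1.12866612e-03 -7.08849041e-02]
jamb_bore [([323.3, 129.3], 0.91)]
strap_bore [([326.2, 234.2], 0.83), ([478.4, 98.9], 0.68), ([166.6, 204.0], 0.6)]
strap_end [([449.6, 194.2], 0.88), ([211.8, 256.6], 0.71)]
door_hinge []
locker [([305.8, 67.0], 0.9), ([170.4, 199.4], 0.58)]
```

View pics/w3.png

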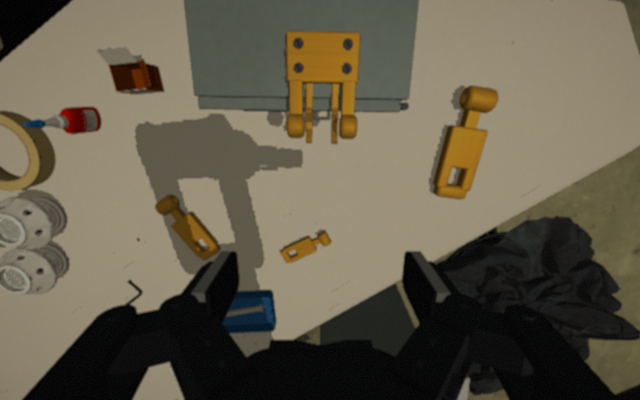

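Run:
```python
import cv2
a=cv2.imread('pics/w3.png')[20:150,270:380]; cv2.imwrite('pics/w3c.png',cv2.resize(a,None,fx=4.6,fy=4.6,interpolation=cv2.INTER_CUBIC))
```

```text
(no output)
```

View pics/w3c.png

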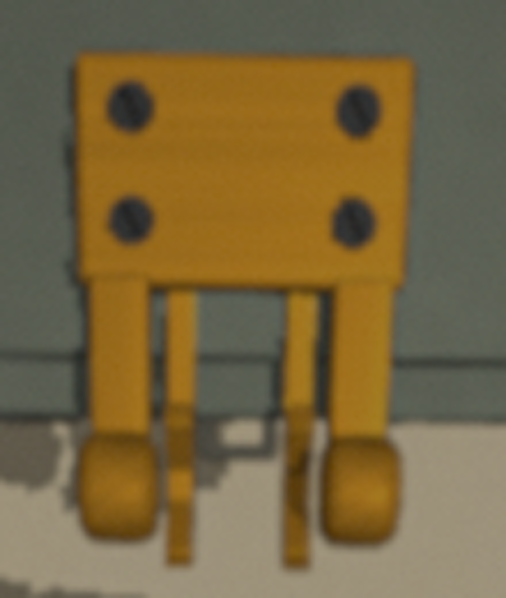

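Run:
```python
from h import *
f=np.load('w3.npz');Rw,t,K=f['R'],f['t'],f['K']
def w(u,v,z):
    d=Rw@np.linalg.solve(K,[270+u/4.6-.5+.11,20+v/4.6-.5+.11,1]); return t+d*(z-t[2])/d[2]
P={k:w(*a) for k,a in dict(TL=(78,57,.111),TR=(412,60,.111),BL=(76,281,.111),BR=(405,287,.111),KLo=(79,490,.118),KLi=(158,490,.118),KRi=(322,492,.118),KRo=(400,492,.118),doorL=(0,412,.095),doorR=(506,422,.095)).items()}
for k,v in P.items(): print(k,v.round(4))
m=(P['KLo']+P['KLi']+P['KRi']+P['KRo'])/4; print('jamb',m)
def yaw(a,b): d=a-b; return np.arctan2(-d[0],d[1])
for a,b in(('TL','TR'),('BL','BR'),('KLo','KRo'),('doorL','doorR')): print(a,yaw(P[a],P[b]).round(4),np.linalg.norm(P[a]-P[b]).round(4))
for a,b in(('TL','BL'),('TR','BR')): d=P[a]-P[b];print(a,np.arctan2(d[1],d[0]).round(4))
# knuckle front/back silhouettes: tangent rays to circle r=11 at z=.118
for u,v0,v1 in((118,432,542),(361,434,545)):
    c=[]
    for x0 in [0]:
        d=[Rw@np.linalg.solve(K,[270+u/4.6-.39,20+v/4.6-.39,1]) for v in(v0,v1)]
        n=d[0]/np.linalg.norm(d[0])+d[1]/np.linalg.norm(d[1]); print('knuckle axis',(t+n*(.118-t[2])/n[2]).round(4), 'subt r',np.sin(np.arccos(d[0]@d[1]/np.linalg.norm(d[0])/np.linalg.norm(d[1]))/2)*.26)
pj=m; print('dooredge->jamb x', )
```

```text
TL [0.7001 0.1065 0.111 ]
TR [0.6951 0.0427 0.111 ]
BL [0.6606 0.1111 0.111 ]
BR [0.6549 0.0452 0.111 ]
KLo [0.6204 0.1139 0.118 ]
KLi [0.6192 0.0977 0.118 ]
KRi [0.6165 0.0642 0.118 ]
KRo [0.6154 0.0483 0.118 ]
doorL [0.637  0.1321 0.095 ]
doorR [0.6273 0.022  0.095 ]
jamb [0.6178862  0.08104145 0.118     ]
TL -0.0772 0.064
BL -0.0861 0.0661
KLo -0.0751 0.0658
doorL -0.0879 0.1106
TL -0.1148
TR -0.0628
knuckle axis [0.6203 0.1059 0.118 ] subt r 0.010237456091786022
knuckle axis [0.6164 0.0563 0.118 ] subt r 0.010331809622557583
dooredge->jamb x
```

Run:
```python
from h import *
f=np.load('w3.npz');Rw,t,K=f['R'],f['t'],f['K']
def w(uv,z):
    d=Rw@np.linalg.solve(K,[*uv,1]); return t+d*(z-t[2])/d[2]
for uv,z in (((166.6,204),.011),((211.8,256.6),.007),((478.4,98.9),.011),((449.6,194.2),.007),((326.2,234.2),.009)): print(uv,w(uv,z).round(4))
im=cv2.imread('pics/t3.png'); c=im[110:250,250:410].copy(); c=cv2.resize(c,None,fx=4.8,fy=4.8,interpolation=cv2.INTER_CUBIC)
pts=[(.7001,.1065,.111),(.6951,.0427,.111),(.6606,.1111,.111),(.6549,.0452,.111),(.6204,.1139,.118),(.6154,.0483,.118),(.637,.1321,.095),(.6273,.022,.095)]
for X in pts:
    u=(proj('top',X)-[250,110]+.5)*4.8; cv2.circle(c,tuple(int(v) for v in u),4,(255,0,255),1)
im=cv2.imread('pics/s3.png'); e=cv2.resize(im[170:250,210:300],None,fx=7,fy=7,interpolation=cv2.INTER_CUBIC)
for X in pts:
    u=(proj('scene',X)-[210,170]+.5)*7; cv2.circle(e,tuple(int(v) for v in u),4,(255,0,255),1)
cv2.imwrite('pics/pt.png',c);cv2.imwrite('pics/ps.png',e)
```

```text
(166.6, 204) [0.521  0.3084 0.011 ]
(211.8, 256.6) [0.4317 0.2615 0.007 ]
(478.4, 98.9) [ 0.6326 -0.1203  0.011 ]
(449.6, 194.2) [ 0.5067 -0.0941  0.007 ]
(326.2, 234.2) [0.4578 0.0848 0.009 ]
```

View pics/pt.png

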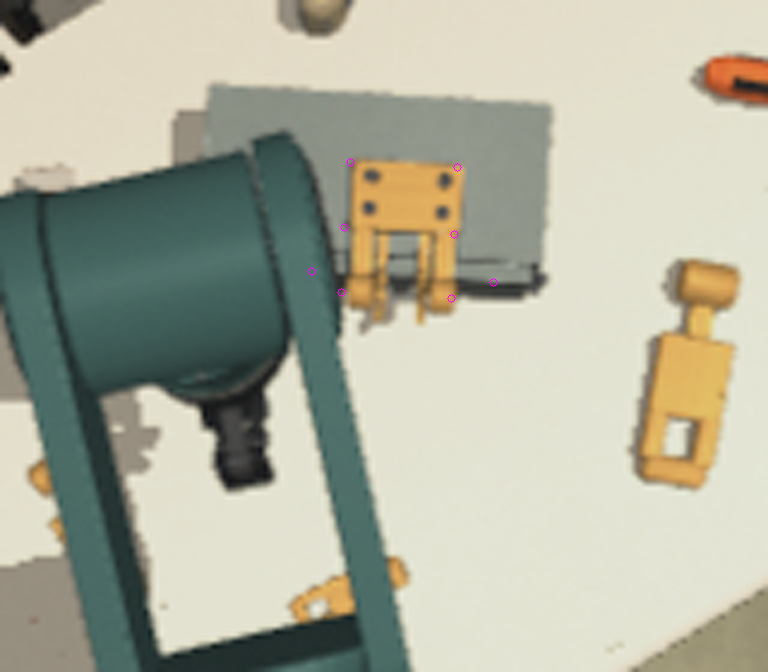

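View pics/ps.png

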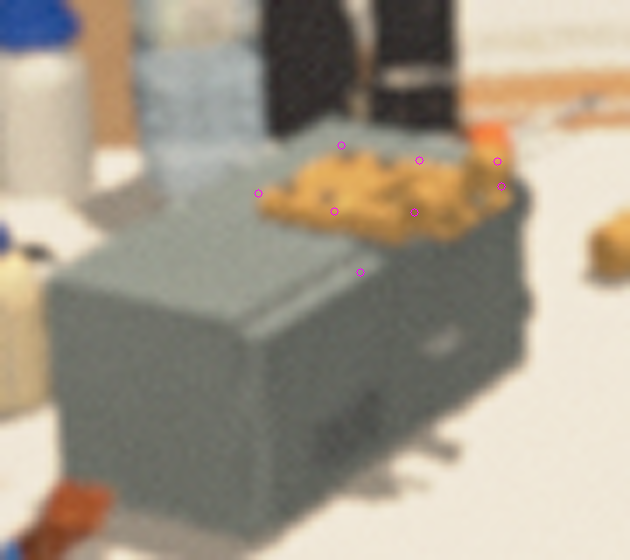

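```bash
sed -i 's/^C=.*/C=np.array([0.6886,0.0955]); LY=-0.08/' h.py
python3 - <<'E'
from h import *
print(lk(-69,-20,118))
plan([((.4816,.2858,.12),.52,5)],60)
E
```

```text
[0.61822239 0.08107808 0.118     ]
60, -1.75, -3.89, 2.6, -0, -0, -0.118 ,
60, -1.28, -4.07, 2.6, -0, -0, -0.118 ,
60, -0.79, -4.19, 2.6, -0, -0, -0.118 ,
60, -0.29, -4.26, 2.6, -0, -0, -0.118 ,
60, 0.21, -4.26, 2.6, -0, -0, -0.118 ,
end [0.4816 0.2858 0.1198] [-3.142 -0.     0.518] 5
```

Emit:
{"name": "send_rows", "arguments": {
  "plan": [60,-1.75,-3.9,2.6,0,0,-0.118,60,-1.3,-4.05,2.6,0,0,-0.118,60,-0.8,-4.2,2.6,0,0,-0.118,60,-0.3,-4.25,2.6,0,0,-0.118,60,0.2,-4.25,2.6,0,0,-0.118,60,0,0,0,0,0,0,60,0,0,0,0,0,0]
}}

```text
time: 9.93
position: [0.4818, 0.2854, 0.1202]
ee_rot: [3.141, -0.001, 0.516]
contact_force: [-0.0, -0.7, 0.6]
width: 0.765
```

Run:
```python
from h import *
s=read_state(); print(s['position'],s['ee_rot'],s['width'])
im=shot('wrist','w4.png')
Rw,t,K=wristcam(); np.savez('w4.npz',R=Rw,t=t,K=K)
for l in ('strap_bore','strap_end'):
    print(l,[(np.round(d['uv'],1).tolist(),round(d['score'],2)) for d in models.place_of(l,'wrist')])
cv2.imwrite('pics/w4c.png',cv2.resize(im[100:320,220:430][:,:,::-1],None,fx=2.7,fy=2.7,interpolation=cv2.INTER_CUBIC))
```

```text
[0.48178148 0.28544321 0.12021278] [ 3.14091243e+00 -6.17606639e-04  5.16328741e-01] 0.7650426956213784
strap_bore [([321.1, 149.8], 0.83)]
strap_end [([324.7, 249.8], 0.67), ([626.0, 338.8], 0.57)]
```

View pics/w4c.png

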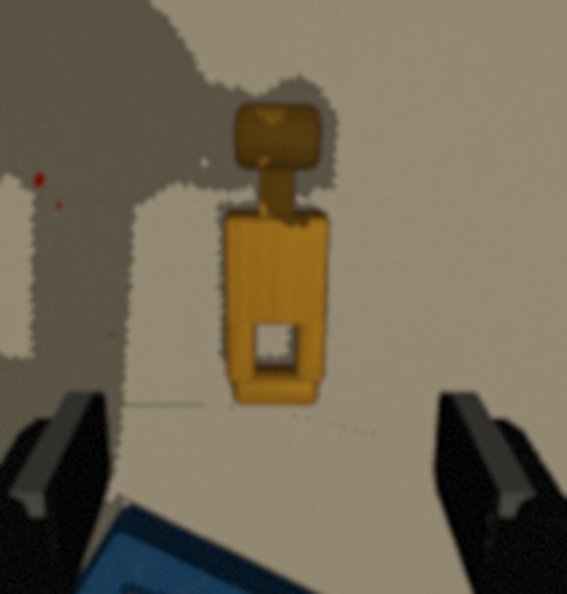

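The crop shows the middle leaf with its knuckle on top, aligned with the tool and between the jaws. I'll measure the remaining offset.

Run:
```python
from h import *
f=np.load('w4.npz');Rw,t,K=f['R'],f['t'],f['K']
s=read_state(); Rt=Rot(s['ee_rot']); p=s['position']
def w(u,v,z):
    d=Rw@np.linalg.solve(K,[220+u/2.7-.32,100+v/2.7-.32,1]); return t+d*(z-t[2])/d[2]
for n,a in dict(kL=(236,136,.011),kR=(321,136,.011),k0=(278,103,.012),k1=(278,168,.014),sL=(226,215,.014),sR=(329,215,.014),eL=(229,375,.014),eR=(325,375,.014),slot=(276,323,.014)).items():
    X=w(*a); print(n,X.round(4),'tool mm',(Rt.T@(X-p)*1e3).round(1))
```

```text
kL [0.5149 0.3186 0.011 ] tool mm [ 44.5 -13.6 110.3]
kR [0.5287 0.2943 0.011 ] tool mm [ 44.5  14.3 110.3]
k0 [0.531  0.3119 0.012 ] tool mm [5.520e+01 1.000e-01 1.093e+02]
k1 [0.513  0.3016 0.014 ] tool mm [ 34.4   0.2 107.3]
sL [0.4906 0.3089 0.014 ] tool mm [ 18.5 -17.1 107.2]
sR [0.5077 0.2789 0.014 ] tool mm [ 18.6  17.4 107.2]
eL [0.4396 0.2799 0.014 ] tool mm [-40.2 -17.  107.1]
eR [0.4565 0.25   0.014 ] tool mm [-40.1  17.4 107.1]
slot [0.4652 0.2752 0.014 ] tool mm [-20.2  -0.2 107.1]
```

Emit:
{"name": "send_rows", "arguments": {
  "plan": [60,0,0,4,0,0,0,60,0,0,4,0,0,0,60,0,0,2.5,0,0,0,60,0,0,1.3,0,0,0,60,0,0,0,0,0,0,255,0,0,0,0,0,0,255,0,0,0,0,0,0,255,0,0,0,0,0,0,255,0,0,0,0,0,0,255,0,0,0,0,0,0,255,0,0,0,0,0,0],
  "newtons": 60
}}

```text
time: 11.45
position: [0.483, 0.2859, 0.0041]
ee_rot: [3.141, -0.004, 0.516]
contact_force: [0.3, -1.7, 5.7]
width: 0.397
```

Run:
```python
from h import *
p=np.array([.483,.2859,.0041])
plan([((.483,.2859,.164),.516,4),((.5748,.0846,.164),-.08,8)],255,start=(p,.516))
```

```text
255, 0, 0, -4, 0, 0, 0 ,
255, 0, 0, -4, 0, 0, 0 ,
255, 0, 0, -4, 0, 0, 0 ,
255, 0, 0, -4, 0, 0, 0 ,
255, -0.24, 2.75, 0, -0, -0, 0.074 ,
255, -0.04, 2.77, 0, -0, -0, 0.074 ,
255, 0.17, 2.76, 0, -0, -0, 0.074 ,
255, 0.37, 2.74, 0, -0, -0, 0.074 ,
255, 0.57, 2.71, 0, -0, -0, 0.074 ,
255, 0.77, 2.66, 0, -0, -0, 0.074 ,
255, 0.96, 2.59, 0, -0, -0, 0.074 ,
255, 1.15, 2.51, 0, -0, -0, 0.074 ,
end [0.5748 0.0846 0.1641] [ 3.142  0.    -0.076] 12
```

Emit:
{"name": "send_rows", "arguments": {
  "plan": [255,0,0,-2,0,0,0,255,0,0,-4,0,0,0,255,0,0,-5,0,0,0,255,0,0,-5,0,0,0,255,-0.24,2.75,0,0,0,0.074,255,-0.04,2.77,0,0,0,0.074,255,0.17,2.76,0,0,0,0.074,255,0.37,2.74,0,0,0,0.074,255,0.57,2.71,0,0,0,0.074,255,0.77,2.66,0,0,0,0.075,255,0.96,2.6,0,0,0,0.075,255,1.15,2.5,0,0,0,0.075,255,0,0,0,0,0,0,255,0,0,0,0,0,0]
}}

```text
time: 13.2
position: [0.5725, 0.0845, 0.161]
ee_rot: [-3.141, 0.002, -0.079]
contact_force: [0.1, 0.6, -3.5]
width: 0.398
```

Run:
```python
from h import *
s=read_state(); print(s['position'],s['ee_rot'],s['width'],s['contact_force'])
im=shot('wrist','w5.png')
Rw,t,K=wristcam(); np.savez('w5.npz',R=Rw,t=t,K=K)
cv2.imwrite('pics/w5c.png',cv2.resize(im[20:290,230:420][:,:,::-1],None,fx=2.2*1,fy=2.2,interpolation=cv2.INTER_CUBIC))
for l in ('strap_bore','jamb_bore','strap_end'):
    print(l,[(np.round(d['uv'],1).tolist(),round(d['score'],2)) for d in models.place_of(l,'wrist')])
```

```text
[0.57247164 0.0845356  0.16099261] [-3.14096283e+00  1.91693629e-03 -7.86546156e-02] 0.39808617013882164 [ 0.13935027  0.64337008 -3.46361265]
strap_bore [([523.4, 112.1], 0.89), ([320.4, 183.7], 0.55)]
jamb_bore [([323.7, 160.2], 0.7)]
strap_end [([482.1, 230.1], 0.91), ([276.2, 304.2], 0.64), ([320.4, 339.0], 0.63)]
```

View pics/w5c.png

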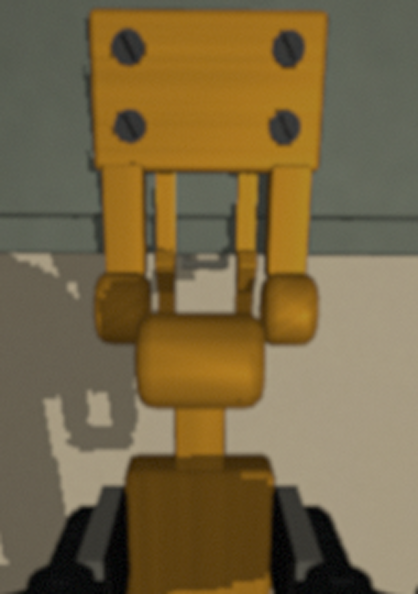

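Run:
```python
from h import *
f=np.load('w5.npz');Rw,t,K=f['R'],f['t'],f['K']
s=read_state(); Rt=Rot(s['ee_rot']); p=s['position']
def w(u,v,z):
    d=Rw@np.linalg.solve(K,[230+u/2.2-.27,20+v/2.2-.27,1]); return t+d*(z-t[2])/d[2]
zu=p[2]-.0041
print('underside',zu)
for n,a in dict(kL=(138,360,zu+.011),kR=(264,360,zu+.011),sL=(129,462,zu+.014),sR=(272,460,zu+.014),
  JLo=(96,308,.118),JRo=(318,310,.118),TL=(92,12,.111),TR=(328,15,.111),BL=(94,164,.111),BR=(319,170,.111)).items():
    X=w(*a); print(n,X.round(4),'tool mm',(Rt.T@(X-p)*1e3).round(1))
def axis(u,v0,v1,z):
    d=[Rw@np.linalg.solve(K,[230+u/2.2-.27,20+v/2.2-.27,1]) for v in(v0,v1)]
    d=[x/np.linalg.norm(x) for x in d]; n=d[0]+d[1]; h=np.arccos(d[0]@d[1])/2; n/=np.linalg.norm(n)
    X=t+n*(z-t[2])/n[2]; r=np.sin(h)*np.hypot(*( (Rt.T@(X-t))[[0,2]])); return X,r
for n,a in dict(K=(200,313,409,zu+.011),JL=(122,273,342,.118),JR=(291,274,345,.118)).items():
    X,r=axis(*a); print(n,X.round(4),'r',round(r*1e3,1),'tool',(Rt.T@(X-p)*1e3).round(1))
```

```text
underside 0.15759727235631127
kL [0.6162 0.0968 0.1686] tool mm [ 42.4 -15.3  -6.9]
kR [0.6141 0.0687 0.1686] tool mm [42.4 13.  -6.9]
sL [0.593  0.1011 0.1716] tool mm [ 18.9 -17.7  -9.9]
sR [0.591  0.0682 0.1716] tool mm [19.5 15.3 -9.9]
JLo [0.6208 0.1139 0.118 ] tool mm [ 45.7 -32.6  43.7]
JRo [0.6151 0.0474 0.118 ] tool mm [45.2 34.1 43.7]
TL [0.7002 0.1059 0.111 ] tool mm [125.4 -30.8  50.7]
TR [0.6945 0.0419 0.111 ] tool mm [124.8  33.5  50.6]
BL [0.6616 0.1104 0.111 ] tool mm [ 86.6 -32.2  50.7]
BR [0.6549 0.0451 0.111 ] tool mm [85.  33.4 50.7]
K [0.6149 0.083  0.1686] r 10.7 tool [42.2 -1.4 -6.9]
JL [0.6203 0.1061 0.118 ] r 10.2 tool [ 45.8 -24.7  43.7]
JR [0.6158 0.0555 0.118 ] r 10.4 tool [45.2 26.  43.7]
```

Emit:
{"name": "send_rows", "arguments": {
  "plan": [255,0.33,0.2,0.7,0,0,0.015,255,0,0,1.3,0,0,0,255,0,0,0,0,0,0,255,0,0,0,0,0,0]
}}

```text
time: 13.9
position: [0.5761, 0.0818, 0.1414]
ee_rot: [-3.142, 0.001, -0.094]
contact_force: [0.6, 1.0, -2.3]
width: 0.403
```

Run:
```python
from h import *
s=read_state(); print(s['position'],s['ee_rot'],s['width'],s['contact_force'])
im=shot('wrist','w6.png')
Rw,t,K=wristcam(); np.savez('w6.npz',R=Rw,t=t,K=K)
cv2.imwrite('pics/w6c.png',cv2.resize(im[90:240,240:400][:,:,::-1],None,fx=4,fy=4,interpolation=cv2.INTER_CUBIC))
```

```text
[0.57609618 0.08184873 0.14138832] [-3.14156689e+00  7.38821725e-04 -9.41957972e-02] 0.40262593410456415 [ 0.64483597  0.97513943 -2.31109248]
```

View pics/w6c.png

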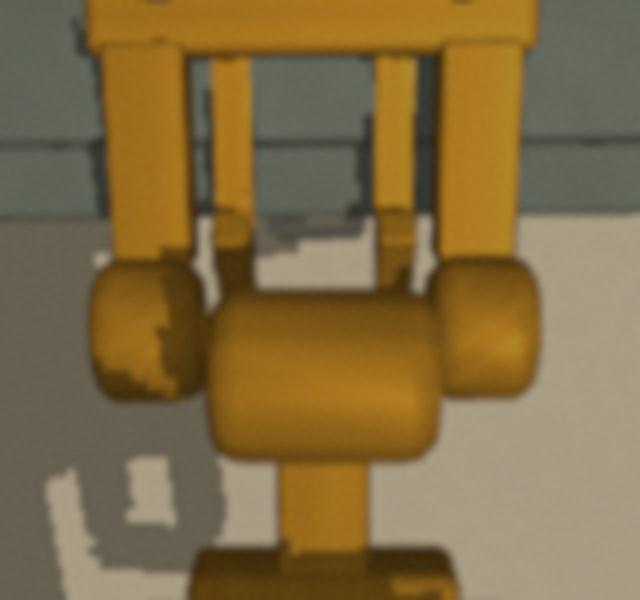

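Run:
```python
from h import *
f=np.load('w6.npz');Rw,t,K=f['R'],f['t'],f['K']
s=read_state(); Rt=Rot(s['ee_rot']); p=s['position']; zu=p[2]-.0041
def axis(u,v0,v1,z):
    d=[Rw@np.linalg.solve(K,[240+u/4-.38,90+v/4-.38,1]) for v in(v0,v1)]
    d=[x/np.linalg.norm(x) for x in d]; n=d[0]+d[1]; h=np.arccos(d[0]@d[1])/2; n/=np.linalg.norm(n)
    X=t+n*(z-t[2])/n[2]; r=np.sin(h)*np.hypot(*( (Rt.T@(X-t))[[0,2]])); return X,r
for n,a in dict(KL=(215,295,460,zu+.011),KR=(435,294,460,zu+.011),JL=(95,260,401,.118),JR=(540,257,398,.118),JLi=(205,260,401,.118),JRi=(430,257,398,.118)).items():
    X,r=axis(*a); print(n,X.round(4),'r',round(r*1e3,1),'tool',(Rt.T@(X-p)*1e3).round(1))
```

```text
KL [0.6198 0.0929 0.1488] r 10.1 tool [ 42.1 -15.   -6.9]
KR [0.6173 0.0657 0.1488] r 10.2 tool [42.2 12.2 -6.9]
JL [0.6211 0.1137 0.118 ] r 10.3 tool [ 41.5 -35.9  23.9]
JR [0.6154 0.0472 0.118 ] r 10.3 tool [42.1 30.9 23.9]
JLi [0.6196 0.0972 0.118 ] r 10.5 tool [ 41.6 -19.3  23.9]
JRi [0.6169 0.0636 0.118 ] r 10.5 tool [42.1 14.4 23.9]
```

Emit:
{"name": "send_rows", "arguments": {
  "plan": [255,-0.03,-0.12,0,0,0,0,255,0,0,0.6,0,0,0,255,0,0,0.6,0,0,0,255,0,0,0.6,0,0,0,255,0,0,0.4,0,0,0,255,0,0,0.2,0,0,0]
}}

```text
time: 14.7
position: [0.5759, 0.0831, 0.1173]
ee_rot: [-3.142, 0.001, -0.094]
contact_force: [1.0, -0.2, -1.8]
width: 0.401
```

Emit:
{"name": "send_rows", "arguments": {
  "plan": [255,0,0,0.2,0,0,0,255,0,0,0.2,0,0,0,255,0,0,0.1,0,0,0,255,0,0,0,0,0,0]
}}

```text
time: 15.2
position: [0.5761, 0.083, 0.1128]
ee_rot: [-3.142, 0.0, -0.094]
contact_force: [0.6, -0.8, -2.7]
width: 0.402
```

Run:
```python
from h import *
s=read_state(); print(s['position'],s['ee_rot'],s['width'],s['contact_force'],s['ft_torque'])
im=shot('wrist','w7.png')
Rw,t,K=wristcam(); np.savez('w7.npz',R=Rw,t=t,K=K)
cv2.imwrite('pics/w7c.png',cv2.resize(im[90:240,240:400][:,:,::-1],None,fx=4,fy=4,interpolation=cv2.INTER_CUBIC))
```

```text
[0.57608766 0.08304635 0.11279191] [-3.14153567e+00  1.20754681e-05 -9.42534560e-02] 0.40195754113502835 [ 0.56053174 -0.76656753 -2.69683406] [ 0.01743803 -0.04387581 -0.04931858]
```

View pics/w7c.png

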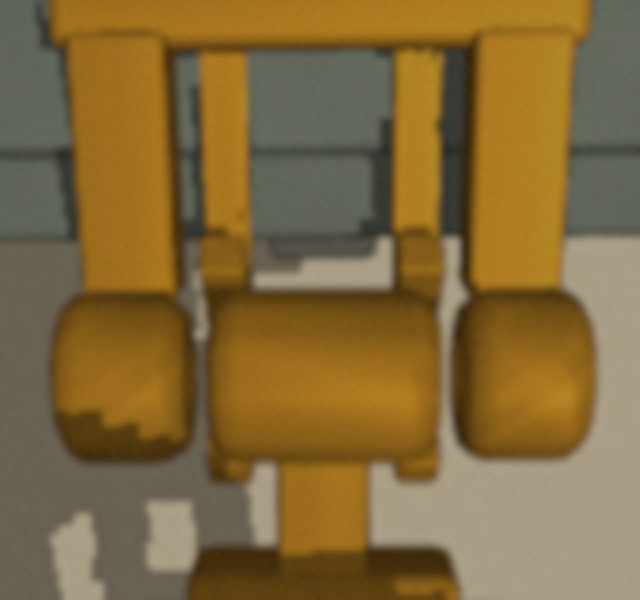

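The knuckle sits centred in the gap (210–440 within 193–455) and its rows line up with the fixed ones. I'll lower the last bit until the cradle takes it.

Emit:
{"name": "send_rows", "arguments": {
  "plan": [255,0,0,0.1,0,0,0,255,0,0,0.05,0,0,0,255,0,0,0,0,0,0]
}}

```text
time: 15.62
position: [0.5761, 0.0831, 0.1114]
ee_rot: [-3.142, -0.0, -0.094]
contact_force: [0.2, -0.1, -2.5]
width: 0.401
```

Emit:
{"name": "send_rows", "arguments": {
  "plan": [255,0,0,0.05,0,0,0,255,0,0,0.05,0,0,0,255,0,0,0,0,0,0]
}}

```text
time: 16.0
position: [0.5762, 0.0831, 0.1108]
ee_rot: [-3.141, -0.001, -0.094]
contact_force: [-0.8, -0.1, 0.9]
width: 0.399
```

Emit:
{"name": "send_rows", "arguments": {
  "plan": [255,0,0,0.05,0,0,0,255,0,0,0,0,0,0,255,0,0,0,0,0,0]
}}

```text
time: 16.38
position: [0.5762, 0.0831, 0.1103]
ee_rot: [-3.141, -0.001, -0.094]
contact_force: [-3.2, 1.1, 2.8]
width: 0.395
```

Run:
```python
from h import *
s=read_state(); print(s['position'],s['ee_rot'],s['contact_force'],s['ft_torque'],s['width'])
im=shot('wrist','w8.png');Rw,t,K=wristcam(); np.savez('w8.npz',R=Rw,t=t,K=K)
a=cv2.resize(im[90:240,240:400][:,:,::-1],None,fx=2.6,fy=2.6,interpolation=cv2.INTER_CUBIC)
b=cv2.resize(shot('scene','s8.png')[160:250,205:307][:,:,::-1],(380,a.shape[0]),interpolation=cv2.INTER_CUBIC)
cv2.imwrite('pics/c8.png',np.hstack([a,b]))
```

```text
[0.57618425 0.08307521 0.11027798] [-3.14142750e+00 -5.00524444e-04 -9.42289845e-02] [-3.21244648  1.09066715  2.82380808] [-0.00656293  0.21901408 -0.05763859] 0.39539946524455816
```

View pics/c8.png

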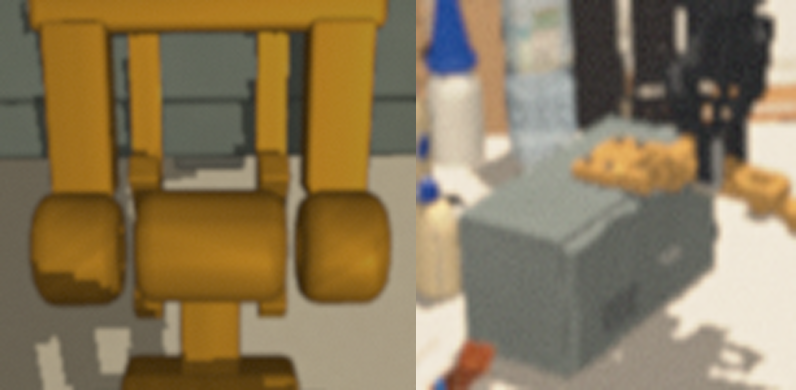

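Run:
```python
from h import *
a=cv2.imread('pics/w8.png'); cv2.imwrite('pics/w8c.png',cv2.resize(a[150:220,245:400],None,fx=5,fy=5,interpolation=cv2.INTER_CUBIC))
g=cv2.cvtColor(a,cv2.COLOR_BGR2GRAY)
for n,u in (('L',(258,285)),('K',(300,345)),('R',(362,388))):
    pr=a[155:215,u[0]:u[1]].astype(int).mean(1); print(n,[int(x[2]-x[0]) for x in pr])
```

```text
L [118, 118, 118, 118, 118, 118, 119, 115, 100, 77, 66, 69, 77, 83, 89, 93, 95, 97, 100, 102, 105, 107, 110, 112, 114, 115, 117, 118, 119, 120, 122, 123, 124, 125, 126, 126, 127, 126, 123, 116, 107, 100, 93, 84, 79, 75, 71, 68, 63, 60, 55, 43, 32, 25, 23, 22, 23, 23, 22, 22]
K [39, 42, 44, 45, 45, 44, 43, 42, 47, 66, 77, 83, 89, 94, 98, 100, 102, 103, 104, 106, 109, 114, 118, 121, 124, 126, 127, 129, 130, 131, 133, 134, 135, 137, 137, 138, 136, 134, 130, 127, 124, 121, 118, 116, 114, 112, 108, 103, 97, 89, 83, 86, 93, 94, 92, 91, 88, 84, 81, 80]
R [114, 115, 114, 114, 114, 114, 111, 99, 78, 62, 64, 73, 80, 88, 91, 94, 98, 100, 103, 106, 109, 111, 113, 116, 118, 120, 123, 124, 126, 128, 130, 131, 133, 134, 134, 134, 134, 133, 130, 128, 125, 123, 119, 117, 113, 110, 106, 99, 93, 85, 69, 50, 40, 37, 36, 36, 36, 36, 36, 36]
```

View pics/w8c.png

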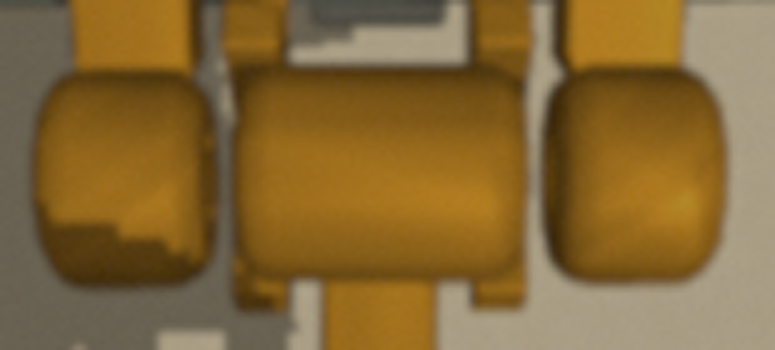

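Edges agree within about 0.5 px (roughly 0.3 mm). The side force says the knuckle is slightly too far toward +x, so I'll ease it back and seat it.

Emit:
{"name": "send_rows", "arguments": {
  "plan": [255,-0.05,0,0,0,0,0,255,0,0,0.02,0,0,0,255,0,0,0,0,0,0,255,0,0,0,0,0,0]
}}

```text
time: 16.98
position: [0.5761, 0.0831, 0.11]
ee_rot: [-3.141, -0.001, -0.094]
contact_force: [-0.2, -0.5, 3.8]
width: 0.399
```

Run:
```python
from h import *
im=shot('wrist','w9.png'); b=shot('scene','s9.png')
a=cv2.resize(im[90:340,230:420][:,:,::-1],None,fx=2.2,fy=2.2,interpolation=cv2.INTER_CUBIC)
b=cv2.resize(b[150:290,180:380][:,:,::-1],(375,262),interpolation=cv2.INTER_CUBIC)
c=np.zeros((550,800,3),np.uint8); c[:a.shape[0],:a.shape[1]]=a; c[:262,420:795]=b
cv2.imwrite('pics/c9.png',c)
s=read_state(); print(s['contact_force'],s['width'],np.abs(s['qd']).max())
```

```text
[-1.66442822 -0.16441328  3.39417664] 0.39952110423383336 0.0016536020986898804
```

View pics/c9.png

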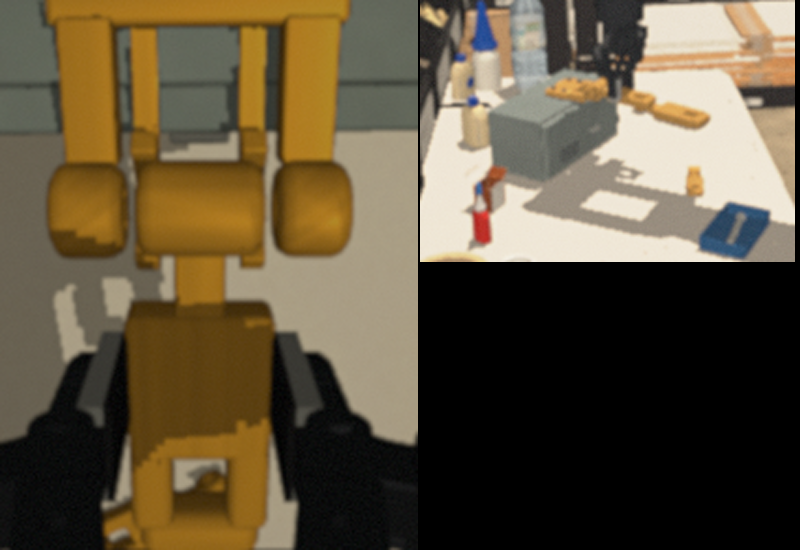

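The strap is held level, its knuckle is centred between the fixed knuckles and in line with them, and the door is flush. The tray and bottle have not been touched. I'm handing the job in.

```bash
python3 -c "
from h import *
print(ticket.hand_in())"
```

```text
the job is handed in; nothing more can be done
None
```

The locker door is shut, and the strap leaf's knuckle is lowered between the two fixed knuckles. The arm still holds it there. I handed the job in at about 17 s of the 53 s allowed; the hand-in gives no verdict.

**What I did**
- **Door:** I pushed the door with closed fingers until it reached a hard stop at about 17 N.
- **Strap:** I picked the middle of the three leaves, the roughly 109 mm one at (268,221) in the first top picture. I gripped it across its width at 60 N, carried it over the locker and lowered it into the cradle.

**Last checks**
- **Fit:** In the wrist picture the knuckle was centred in the gap. Just before a final 0.5 mm move toward the robot, the edges agreed within about 0.5 px (roughly 0.3 mm) fore-and-aft.
- **Height:** The cradle was carrying the knuckle, with about 3.4 N upward on the tool. The arm's height read about 1 mm below what I expected when seated.
- **Grip and level:** The opening held steady and the arm was at rest. The tool is within 0.01 rad of vertical, so I took the strap to be level; I did not measure its tilt directly.
- **Door and bystanders:** The scene picture shows the door flush, and the tray and bottle look untouched. I had no direct reading of the door angle.

**What disagreed:** The top and scene cameras put the hinge gap 5–7 mm off in y from where the wrist camera did. I used the wrist camera, because its readings of the leaf agreed when turned either way round and it saw both parts in one picture.

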